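# Clear the lapping machine's catch tray

## Task

Clear the lapping machine's catch tray: lay every stud bushing on its side in a V-block of the blue cradle rack, one to a V-block, so that the barrel rests in the middle of the V and the lapped flange hangs free off either end; put every bronze reed retainer in the green tote and drop every spent grit disc down the funnel. When all of that is done, press the green button fully down to release the next cycle, and leave the other things on the bench where they are.

Things in the scene. Friction and masses are not known exactly. Their poses are not given: they have to be found in the camera images.
- bushing0: Zinc-plated stud bushing, 0.4 to 0.6 kg, 82 mm tall: a hexagon flange 44 mm across flats, 51 mm across corners, 12 mm thick, then a round barrel 34 mm in diameter, 70 mm long. Starts upright on the flange in the catch tray. Origin: middle of the barrel, on its axis, 47 mm from the lapped face of the flange; z along the axis, away from the flange; mass centre at z = -10 mm. May be absent.
- bushing1: Zinc-plated stud bushing, 0.4 to 0.6 kg, 82 mm tall: a hexagon flange 44 mm across flats, 51 mm across corners, 12 mm thick, then a round barrel 34 mm in diameter, 70 mm long. Starts upright on the flange in the catch tray. Origin: middle of the barrel, on its axis, 47 mm from the lapped face of the flange; z along the axis, away from the flange; mass centre at z = -10 mm. May be absent.
- bushing2: Zinc-plated stud bushing, 0.4 to 0.6 kg, 82 mm tall: a hexagon flange 44 mm across flats, 51 mm across corners, 12 mm thick, then a round barrel 34 mm in diameter, 70 mm long. Starts upright on the flange in the catch tray. Origin: middle of the barrel, on its axis, 47 mm from the lapped face of the flange; z along the axis, away from the flange; mass centre at z = -10 mm. May be absent.
- retainer0: Bronze reed retainer, 0.09 kg: bar 67 mm long (its x), 20 mm wide (its y), 8 mm thick, both ends bent up about 3 mm. Lies flat in the catch tray. Origin: centre of the underside; z up. May be absent.
- retainer1: Bronze reed retainer, 0.09 kg: bar 67 mm long (its x), 20 mm wide (its y), 8 mm thick, both ends bent up about 3 mm. Lies flat in the catch tray. Origin: centre of the underside; z up. May be absent.
- retainer2: Bronze reed retainer, 0.09 kg: bar 67 mm long (its x), 20 mm wide (its y), 8 mm thick, both ends bent up about 3 mm. Lies flat in the catch tray. Origin: centre of the underside; z up. May be absent.
- disc0: Spent grit disc, brown, 44 mm in diameter, 6 mm thick, 0.03 kg. Lies flat in the catch tray. Origin: centre of the underside; z up.
- disc1: Spent grit disc, brown, 44 mm in diameter, 6 mm thick, 0.03 kg. Lies flat in the catch tray. Origin: centre of the underside; z up.
- tray: Catch tray of the lapping machine, fixed, sheet steel, 235 mm (its x) by 335 mm (its y) outside; slotted floor 10 mm above the bench, rim 3 mm wide and 12 mm above the bench. Origin: centre of the underside.
- rack: Cradle rack, fixed: aluminium base 78 mm (its x) by 212 mm (its y), 10 mm thick, with three blue V-blocks side by side along its y, 70 mm apart. Each V runs along the rack's x, 44 mm long, 90 degrees, 27 mm wide at the top, 33 mm over its outer edges; V bottom 32 mm, top 45.5 mm above the bench; open at both ends. Origin: centre of the underside.
- tote: Green open finished-parts tote, fixed, 150 mm (its x) by 200 mm (its y) outside, 65 mm high, walls 4 mm (a rim makes the top 158 by 212 mm). Origin: centre of the underside.
- funnel_mouth (a point): Centre of the mouth of the steel funnel let into the bench, 3 mm above the bench: opening 100 mm in diameter, narrowing to a 64 mm throat that drops into a bin slung under the bench top; a disc dropped through comes to rest 0.16 m below the bench top.
- button (a joint): Travel of the green push button, m: 0 = out, 0.006 = fully down; a spring pushes it back; fully down takes about 5 N.
- button_top (a point): Centre of the top face of the green push button (30 mm in diameter) on the grey push-button station (70 by 70 mm, 34 mm high); it is pressed straight down. About 56 mm above the bench when out.
- seal_ring: Orange silicone seal ring, 60 mm outside diameter, 8 mm high, lying near the funnel; not part of the job. Origin: centre of the underside.
- iron_lap: Cast iron hand lap, 90 mm in diameter with a wooden knob, 62 mm high in all; not part of the job. Origin: centre of the underside.
- paste_jar: Yellow jar of lapping paste with a black cap, 60 mm in diameter, 70 mm high; not part of the job. Origin: centre of the underside.
- gauge_block: Steel gauge block, 35 by 60 mm, 12 mm high, lying beyond the cradle rack; not part of the job. Origin: centre of the underside.
- brush: Bench brush lying on the bench; not part of the job. Origin: its underside, in the middle.
- cradle0 (a point): Point where the axis of a bushing barrel lies when it rests in V-block 0, above the middle of that V-block, 56 mm above the bench; axes as the rack's (the V runs along x).
- cradle1 (a point): Point where the axis of a bushing barrel lies when it rests in V-block 1, above the middle of that V-block, 56 mm above the bench; axes as the rack's (the V runs along x).
- cradle2 (a point): Point where the axis of a bushing barrel lies when it rests in V-block 2, above the middle of that V-block, 56 mm above the bench; axes as the rack's (the V runs along x).

How it is judged:
On the way, in this order (a step that is already met when the one before it is completed fails the run):
1. every bushing lies in a V-block, every retainer is in the tote, every spent disc has gone down the funnel (((x of bushing0 in the frame of cradle0 between -0.012 and 0.012 m and y of bushing0 in the frame of cradle0 between -0.006 and 0.006 m and z of bushing0 in the frame of cradle0 between -0.006 and 0.006 m and angle between the z axis of bushing0 and the x axis of rack, either way round below 0.15 rad) or (x of bushing0 in the frame of cradle1 between -0.012 and 0.012 m and y of bushing0 in the frame of cradle1 between -0.006 and 0.006 m and z of bushing0 in the frame of cradle1 between -0.006 and 0.006 m and angle between the z axis of bushing0 and the x axis of rack, either way round below 0.15 rad) or (x of bushing0 in the frame of cradle2 between -0.012 and 0.012 m and y of bushing0 in the frame of cradle2 between -0.006 and 0.006 m and z of bushing0 in the frame of cradle2 between -0.006 and 0.006 m and angle between the z axis of bushing0 and the x axis of rack, either way round below 0.15 rad)) and linear speed of each of bushing0, bushing1, bushing2, retainer0, retainer1, retainer2 below 0.03 m/s and ((x of bushing1 in the frame of cradle0 between -0.012 and 0.012 m and y of bushing1 in the frame of cradle0 between -0.006 and 0.006 m and z of bushing1 in the frame of cradle0 between -0.006 and 0.006 m and angle between the z axis of bushing1 and the x axis of rack, either way round below 0.15 rad) or (x of bushing1 in the frame of cradle1 between -0.012 and 0.012 m and y of bushing1 in the frame of cradle1 between -0.006 and 0.006 m and z of bushing1 in the frame of cradle1 between -0.006 and 0.006 m and angle between the z axis of bushing1 and the x axis of rack, either way round below 0.15 rad) or (x of bushing1 in the frame of cradle2 between -0.012 and 0.012 m and y of bushing1 in the frame of cradle2 between -0.006 and 0.006 m and z of bushing1 in the frame of cradle2 between -0.006 and 0.006 m and angle between the z axis of bushing1 and the x axis of rack, either way round below 0.15 rad)) and ((x of bushing2 in the frame of cradle0 between -0.012 and 0.012 m and y of bushing2 in the frame of cradle0 between -0.006 and 0.006 m and z of bushing2 in the frame of cradle0 between -0.006 and 0.006 m and angle between the z axis of bushing2 and the x axis of rack, either way round below 0.15 rad) or (x of bushing2 in the frame of cradle1 between -0.012 and 0.012 m and y of bushing2 in the frame of cradle1 between -0.006 and 0.006 m and z of bushing2 in the frame of cradle1 between -0.006 and 0.006 m and angle between the z axis of bushing2 and the x axis of rack, either way round below 0.15 rad) or (x of bushing2 in the frame of cradle2 between -0.012 and 0.012 m and y of bushing2 in the frame of cradle2 between -0.006 and 0.006 m and z of bushing2 in the frame of cradle2 between -0.006 and 0.006 m and angle between the z axis of bushing2 and the x axis of rack, either way round below 0.15 rad)) and x of retainer0 in the frame of tote between -0.073 and 0.073 m and y of retainer0 in the frame of tote between -0.098 and 0.098 m and z of retainer0 in the frame of tote between -0.005 and 0.055 m and x of retainer1 in the frame of tote between -0.073 and 0.073 m and y of retainer1 in the frame of tote between -0.098 and 0.098 m and z of retainer1 in the frame of tote between -0.005 and 0.055 m and x of retainer2 in the frame of tote between -0.073 and 0.073 m and y of retainer2 in the frame of tote between -0.098 and 0.098 m and z of retainer2 in the frame of tote between -0.005 and 0.055 m and height (world z) of each of disc0, disc1 below -0.09 m), for 0.3 s.
2. then the green button is pressed down (value of joint button above 0.0045 m), for 0.1 s.
At the end, for the whole second after the job is handed in: Every bushing present lies in a V-block: barrel middle within 12 mm along the V, 6 mm across and 6 mm in height of its seat, axis within 0.15 rad of the V; every retainer lies inside the tote below its rim; every disc is below the bench; all at rest; the button is let go (all of step 1 and value of joint button below 0.002 m); the robot touches nothing.
It fails at once if the seal ring, iron lap, paste jar, brush or gauge block is moved more than 40 mm (distance of any of seal_ring, iron_lap, paste_jar, brush, gauge_block from where it was at the start of the episode above 0.04 m).
Of bushing0, bushing1, bushing2 only 2 to 3 are there at a start; the rules pass over those that are not, and their reading is None.
Of retainer0, retainer1, retainer2 only 2 to 3 are there at a start; the rules pass over those that are not, and their reading is None.
At some moment in a run one of retainer0, retainer1, retainer2, disc0, disc1 may be knocked a few centimetres aside while the robot is not near it.
Once in a run the grip may slacken for a moment while it holds something.
It also fails if it takes over 210 s, if anything falls off the work surface, if the arm or the gripper's body presses on something with over 40 N, if the wrist force passes 120 N, or if a joint passes its speed limit or range.

## Robot

A 6-joint arm with a two-finger parallel gripper is mounted at the origin on the work surface. World frame = base frame: x ahead of the robot, y to its left, z up, the work surface at z = 0. Lengths are in m, angles in rad, forces in N, time in s.
With the tool pointing down it reaches from about 0.35 to 0.775 m from the base axis. Payload 5.5 kg.
Tool frame: the origin (TCP) lies at the very end of the fingers, on their centre line; the grasp point (between the pads) lies 19 mm behind it (robot.grip_depth is the distance from the TCP to the grasp point, in m); y points along the fingers, x is the direction in which the jaws open and shut, and the axes are right-handed (so a half turn about y gives the same grasp; the last joint's range is limited). The gripper opens to 85 mm and grips with 20 to 120 N. Pads are 22 mm wide; open, the fingers measure 114 mm over their backs; the gripper's body (76 mm by 85 mm) begins 54 mm behind the grasp point. The pads swing forward as they close: fully open they stand 13 mm farther back than shut.
Start: joints at [0.975, 0.313, 0.046, 1.304, 0, 1.431], TCP at [0.253, 0.516, 0.231] pointing down, gripper open.
Joint ranges: [-2.76, 2.76], [-0.86, 1.69], [-1.03, 1.26], [-2.2, 2.34], [-1.47, 1.5], [-3.14, 3.14]. Speed limits (rad/s): [2.57, 2.57, 3.14, 3.14, 3.14, 3.14].

## Interface

Orientations are given as [roll, pitch, yaw] about the fixed x, y, z axes, in that order (R = Rz(yaw) Ry(pitch) Rx(roll)).
In Python, from bench import robot, ik, eyes, order, models gives the robot as it stands. The module is installed in compiled form; this text tells all that it offers. Calls block until the motion is done:
- robot.move_to(position, orientation): joint-space move of the TCP to a pose.
- robot.move_l(position, orientation=None, speed=0.15, contact_N=None): straight line of the TCP; orientation=None keeps the orientation; speed is the mean speed in m/s. With contact_N (N) it stops when the force on the tool has changed by that much, and returns True; else False.
- robot.set_joints(angles): joint-space move.
- robot.grip(opening, strength=None): finger opening in m; strength is the grip in N (None keeps the last); returns when the fingers have stopped.
- robot.dwell(seconds).
- ik(position, orientation): joint angles nearest the present ones, or None.
- eyes.get_image(name): name is "side" or "top"; returns a dict with "color" (420x560x3 uint8, red, green, blue), "fx", "fy", "cx", "cy" (pixels), "R" (3x3) and "t" (3): a world point X has camera coordinates R X + t. Camera axes: x right, y down, z forward; pixel columns grow to the right and rows downward; lengths in m; the calibration is good to about 2 mm. A picture is of the moment at which its call begins. There is no depth.
A pose or a line that the arm cannot do raises robot.Unreachable and nothing moves.
- order.finish_job(): hands the job in, once; it reports no verdict.
Trained networks look in a picture, given as the dict that the camera call returned (one of the last four; its "shot" number tells which), for a name from the list of things; names that differ only in an ending like _2 or _b are one class to them, and where a whole thing is asked for, a point or a joint stands for the part that bears it (a point fixed in the world has none). Each returns a list of dicts, best first, with "confidence" (0 to 1); they miss things now and then, are a little off and sometimes report something else, mostly with a low value. They report only what shows in the picture. A call takes as long as a camera call.
- models.spot_in(picture, name): "extent" ([centre column, centre row, width, height] in pixels, round what is visible of it).
Readings, each from a call of its own:
- robot.get_clock(): time.
- robot.get_qpos(): joint angles.
- robot.get_qvel(): joint speeds.
- robot.get_tau(): joint torques, N m.
- robot.get_tool_pos(): TCP position.
- robot.get_eef_rot(): TCP orientation.
- robot.get_force(): force on the tool from outside, world axes, zero at the start.
- robot.get_ft_torque(): the same for the moment, N m.
- robot.get_grip_width(): finger opening in m.
Only numpy, scipy, OpenCV 4.12 (cv2) and the standard library are available. Lean on these libraries where they do the work, as an engineer would, in place of code of your own. Each camera call takes 0.05 s, during which the arm holds its last target.

## Working session

There is one attempt and no reset: what is moved stays moved. The work goes in short steps, each a Python script; the robot and the scene stay as the last script left them, time stands still between calls to the robot, and variables do not carry over. Pictures are saved under pics/ and viewed, and the job is handed in when it is done.

```bash
ls; mkdir -p pics; python3 - <<'E'
from bench import robot, ik, eyes, order, models
import cv2
print(robot.get_clock(), robot.get_tool_pos(), robot.get_eef_rot(), robot.get_grip_width())
for n in ("side","top"):
    p=eyes.get_image(n); cv2.imwrite(f"pics/{n}0.png",p["color"][:,:,::-1])
    print(n,p["fx"],p["cx"],p["cy"],p["R"],p["t"],p["shot"])
    for k in "bushing0 retainer0 disc0 tray rack tote funnel_mouth button button_top seal_ring iron_lap paste_jar gauge_block brush".split():
        try: print(k,[([round(float(v)) for v in d["extent"]],round(d["confidence"],2)) for d in models.spot_in(p,k)])
        except Exception as e: print(k,repr(e))
E
```

```text
pics
0.0 [0.25279679 0.515875   0.23039699] [-1.57054918  0.00182311  1.11504624] 0.08534300825021124
side 452.2281533999162 284.2220826937353 209.924099126169 [[ 0.95072925 -0.31000543 -0.00324445]
 [-0.16574451 -0.49940797 -0.85036488]
 [ 0.26199742  0.80900452 -0.52618347]] [-0.54584928  0.14937226  0.96504713] 1
bushing0 [([317, 202, 20, 32], 0.96), ([295, 249, 22, 42], 0.55), ([289, 227, 19, 36], 0.55)]
retainer0 [([329, 233, 29, 13], 0.77), ([270, 205, 24, 5], 0.66), ([275, 224, 12, 8], 0.54), ([216, 174, 78, 25], 0.19)]
disc0 [([214, 176, 77, 28], 0.71), ([307, 203, 20, 11], 0.64), ([340, 253, 17, 11], 0.48)]
tray [([309, 238, 137, 97], 0.96)]
rack [([214, 176, 80, 26], 0.58), ([240, 274, 29, 24], 0.24)]
tote [([299, 338, 149, 131], 0.66)]
funnel_mouth [([230, 250, 63, 41], 0.66)]
button [([217, 204, 15, 8], 0.67)]
button_top [([309, 238, 136, 96], 0.47)]
seal_ring [([404, 351, 52, 51], 0.5)]
iron_lap [([406, 350, 55, 53], 0.92)]
paste_jar [([397, 292, 33, 44], 0.95), ([297, 336, 149, 134], 0.21)]
gauge_block [([292, 173, 20, 13], 0.71)]
brush [([263, 153, 42, 25], 0.67)]
top 
[... 311 characters left out ...]
 215, 17, 9], 0.59)]
retainer0 [([315, 181, 9, 21], 0.64), ([284, 213, 11, 25], 0.63), ([258, 218, 5, 24], 0.58)]
disc0 [([337, 184, 13, 13], 0.74), ([261, 182, 18, 16], 0.68), ([183, 249, 53, 72], 0.16)]
tray [([299, 202, 116, 83], 0.84), ([310, 215, 19, 13], 0.49)]
rack [([184, 249, 51, 71], 0.78), ([147, 191, 63, 40], 0.71)]
tote [([414, 241, 92, 92], 0.76), ([183, 248, 50, 70], 0.39)]
funnel_mouth [([298, 262, 42, 42], 0.65)]
button [([285, 179, 16, 22], 0.64)]
button_top [([253, 258, 13, 10], 0.47)]
seal_ring [([298, 262, 42, 45], 0.64)]
iron_lap [([432, 190, 31, 33], 0.89)]
paste_jar [([396, 168, 25, 21], 0.7)]
gauge_block [([203, 174, 23, 15], 0.79)]
brush [([146, 192, 63, 39], 0.94)]
```

```bash
python3 - <<'E'
import cv2
a=cv2.imread("pics/side0.png");cv2.imwrite("pics/side0c.png",cv2.resize(a[130:330,150:430],None,fx=2.85,fy=2.85,interpolation=cv2.INTER_CUBIC))
a=cv2.imread("pics/top0.png");cv2.imwrite("pics/top0c.png",cv2.resize(a[130:330,150:430],None,fx=2.85,fy=2.85,interpolation=cv2.INTER_CUBIC))
E
```

```text
(no output)
```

View pics/side0.png

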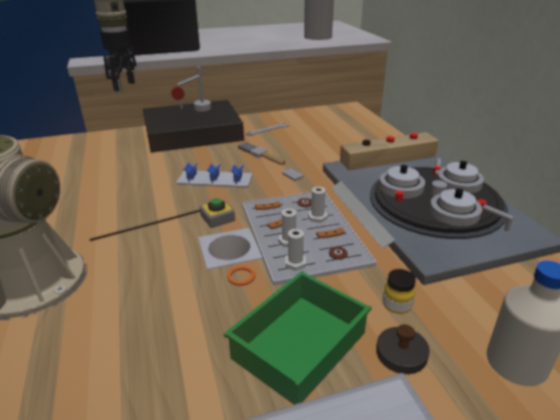

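View pics/top0.png

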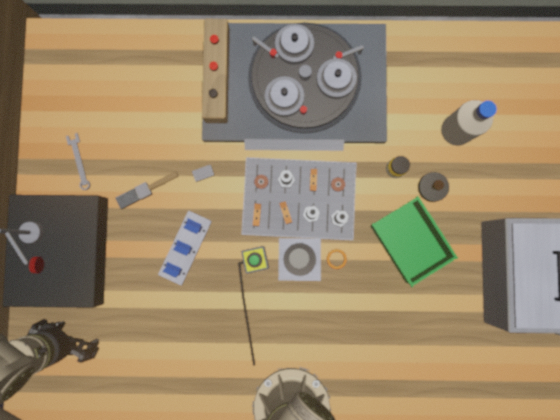

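```bash
ls pics
```

```text
side0.png
side0c.png
top0.png
top0c.png
```

View crops.

The top view shows bushings near (286,179), (312,213) and (340,217). Retainers are near (257,214), (285,213) and (314,181), and discs near (261,182) and (338,184). The rack is at (184,249), the tote at (414,241), the funnel at (299,260) and the button at (255,260). I'll zoom in next.

View pics/top0c.png

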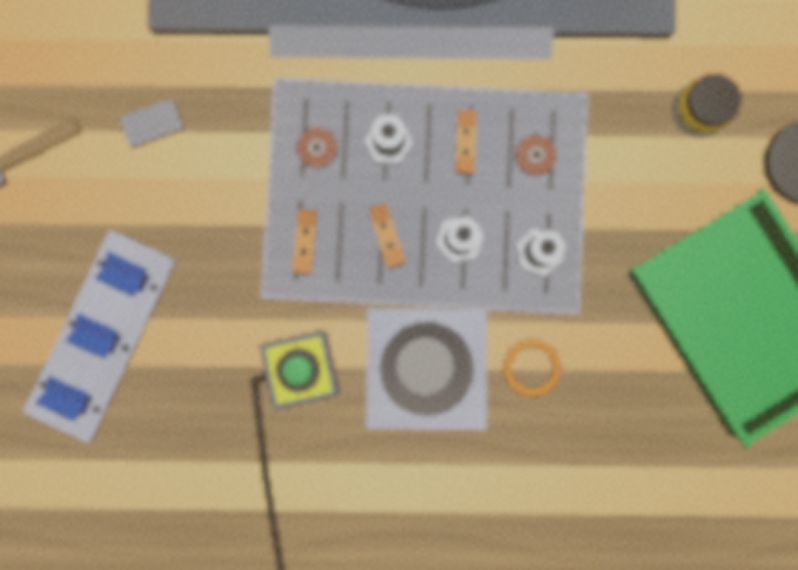

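View pics/side0c.png

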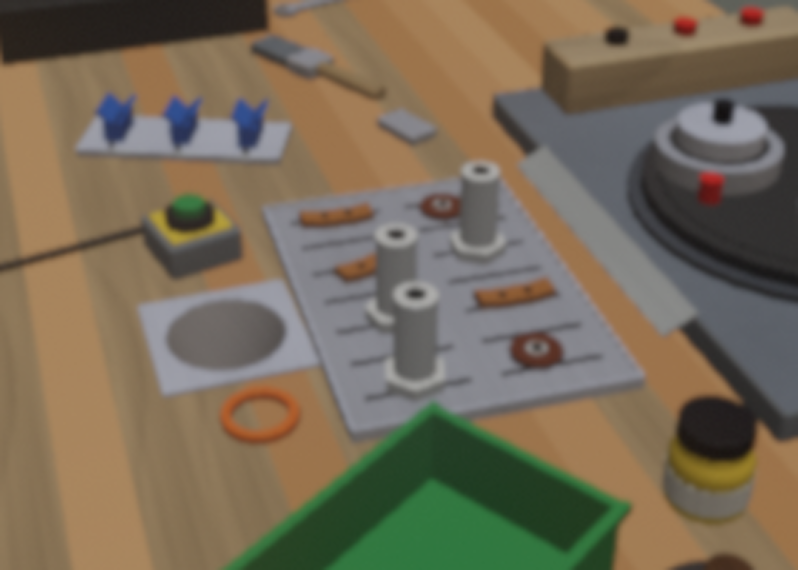

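The crops confirm three bushings (bore centres in the top crop at (388,130), (463,234) and (547,246)), three retainers and two discs. Next I'll localise them by colour and write the helpers.

```bash
cat > h.py <<'E'
from bench import robot, ik, eyes, order, models
import numpy as np, cv2
from scipy.spatial.transform import Rotation as Rn
def w(p,u,v,z):
    R=np.array(p["R"]);t=np.array(p["t"])
    d=R.T@np.array([(u-p["cx"])/p["fx"],(v-p["cy"])/p["fy"],1.]); c=-R.T@t
    return c+d*(z-c[2])/d[2]
def proj(p,X):
    c=np.array(p["R"])@np.array(X)+np.array(p["t"]); return np.array([p["fx"]*c[0]/c[2]+p["cx"],p["fy"]*c[1]/c[2]+p["cy"]])
def blobs(p,lo,hi,amin,box=None):
    h=cv2.cvtColor(p["color"],cv2.COLOR_RGB2HSV); m=cv2.inRange(h,np.array(lo),np.array(hi))
    if box: 
        k=np.zeros_like(m);k[box[1]:box[3],box[0]:box[2]]=255;m&=k
    n,l,s,c=cv2.connectedComponentsWithStats(m); out=[]
    for i in range(1,n):
        if s[i,4]>=amin:
            ys,xs=np.where(l==i); (cx,cy),(a,b),ang=cv2.minAreaRect(np.c_[xs,ys].astype(np.float32))
            q=np.c_[xs,ys]-c[i]; e,v=np.linalg.eigh(q.T@q/len(q)); out.append((c[i],s[i,4],v[:,1],np.sqrt(e)*np.sqrt(12)))
    return out
def save(p,name,box=None,f=1):
    a=p["color"][:,:,::-1]
    if box: a=a[box[1]:box[3],box[0]:box[2]]
    cv2.imwrite("pics/"+name+".png",cv2.resize(a,None,fx=f,fy=f,interpolation=cv2.INTER_CUBIC))
def rot(jaw,app):
    "tool x=jaw, y=approach"
    a=np.array(app,float);a/=np.linalg.norm(a);j=np.array(jaw,float);j-=a*(j@a);j/=np.linalg.norm(j)
    return Rn.from_matrix(np.c_[j,a,np.cross(j,a)]).as_euler("xyz")
def down(ang): return rot([np.cos(ang),np.sin(ang),0],[0,0,-1])
E
python3 - <<'E'
from h import *
p=eyes.get_image("top"); h=cv2.cvtColor(p["color"],cv2.COLOR_RGB2HSV)
for n,(u,v) in dict(disc=(258,181),disc2=(335,184),ret=(257,214),blue=(193,226),btn=(254,260),tote=(415,240)).items(): print(n,h[v,u])
for nm,lo,hi,z in (("blue",(100,120,60),(125,255,255),.045),("ret/disc",(3,110,60),(20,255,255),.018)):
    for c,a,ax,e in blobs(p,lo,hi,25,(150,155,360,290)):
        X=w(p,*c,z); A=w(p,*(c+ax*5),z)-X; print(nm,c.round(1),a,X.round(4),np.degrees(np.arctan2(A[1],A[0])).round(1),(e*2.87).round(1))
C=lambda u,v:(150+u/2.85,130+v/2.85)
for n,u,v,z in (("b",388,130,.092),("b",463,234,.092),("b",547,246,.092),("bf",388,140,.02),("bf",460,240,.02),("bf",541,252,.02),("rk",110,230,.01),("rk",173,262,.01),("rk",92,442,.01),("rk",24,411,.01),("fun",427,368,.003),("funthroat",425,365,-.01),("btn",298,370,.056)): print(n,w(p,*C(u,v),z).round(4))
q=eyes.get_image("side")
for n,u,v in (("b",482,172),("b",397,234),("b",415,294)): print(n,w(q,150+u/2.85,130+v/2.85,.092).round(4))
print("fun",w(q,150+226/2.85,130+334/2.85,.003),"btn",w(q,150+190/2.85,130+207/2.85,.056))
E
```

```text
disc [  9  49 168]
disc2 [ 10  58 167]
ret [ 17 121 198]
blue [112 130 157]
btn [ 63 102 175]
tote [ 64 119 167]
blue [192.1 226.1] 98 [0.5235 0.2964 0.045 ] 65.1 [22.5 35.9]
blue [182.1 247.8] 110 [0.4599 0.324  0.045 ] 69.9 [23.9 37.6]
blue [171.8 269.7] 106 [0.396 0.352 0.045] 69.2 [24.2 35.9]
ret/disc [156.5 156.4] 51 [0.735  0.4164 0.018 ] 93.2 [11.  44.3]
ret/disc [313.2 172. ] 28 [ 0.6916 -0.0588  0.018 ] 149.8 [14.5 16. ]
ret/disc [313.  186.8] 31 [ 0.6465 -0.0583  0.018 ] -169.3 [13.3 18.3]
ret/disc [283.  205.2] 28 [0.5901 0.0313 0.018 ] -156.2 [13.6 17.1]
ret/disc [256.5 214.1] 101 [0.5624 0.1104 0.018 ] 176.7 [14.1 62.1]
ret/disc [287.4 219.3] 32 [0.5478 0.0175 0.018 ] -154.1 [14.5 17.4]
ret/disc [336.4 259.1] 215 [ 0.4309 -0.1288  0.018 ] 76.6 [60.9 62.5]
b [0.6674 0.0222 0.092 ]
b [ 0.5643 -0.053   0.092 ]
b [ 0.5532 -0.136   0.092 ]
bf [0.6687 0.0226 0.02  ]
bf [ 0.5637 -0.054   0.02  ]
bf [ 0.5519 -0.1388  0.02  ]
rk [0.5714 0.3163 0.01  ]
rk [0.5381 0.2486 0.01  ]
rk [0.3488 0.329  0.01  ]
rk [0.3802 0.4013 0.01  ]
fun [ 0.4293 -0.0209  0.003 ]
funthroat [ 0.432  -0.0191 -0.01  ]
btn [0.4276 0.1109 0.056 ]
b [0.6694 0.0161 0.092 ]
b [ 0.5682 -0.056   0.092 ]
b [ 0.5542 -0.1391  0.092 ]
fun [ 0.43136314 -0.0236536   0.003     ] btn [0.42910377 0.09772574 0.056     ]
```

```bash
python3 - <<'E'
import cv2
a=cv2.imread("pics/top0.png");cv2.imwrite("pics/top0r.png",cv2.resize(a[200:295,150:220],None,fx=6,fy=6,interpolation=cv2.INTER_CUBIC))
cv2.imwrite("pics/top0t.png",cv2.resize(a[185:295,360:470],None,fx=5,fy=5,interpolation=cv2.INTER_CUBIC))
E
```

```text
(no output)
```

View pics/top0r.png

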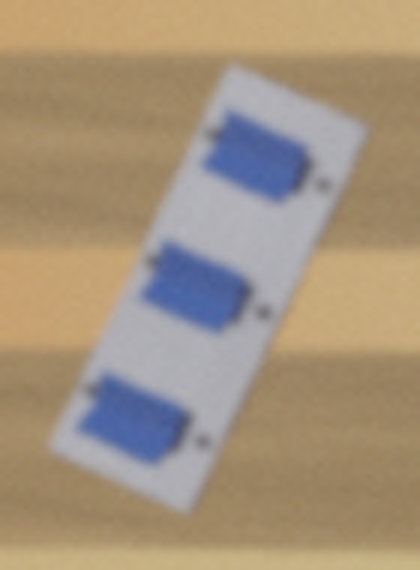

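View pics/top0t.png

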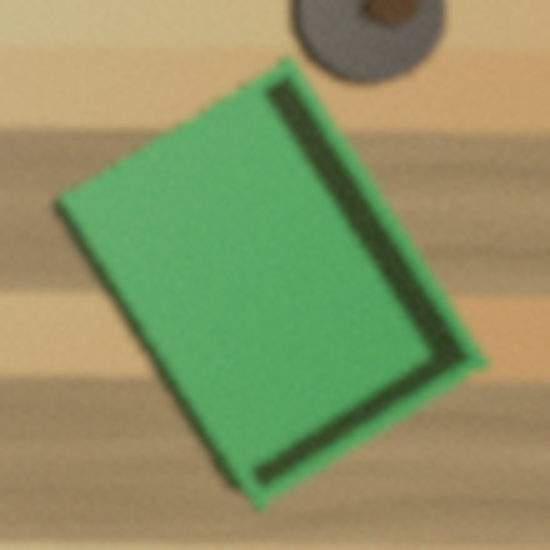

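```bash
cat >> h.py <<'E'
B=[(.668,.019),(.566,-.0545),(.554,-.138)]
VX=np.array([.400,.9165,0]); VC=[np.array([.5238,.2960,.056]),np.array([.4597,.3239,.056]),np.array([.3957,.3518,.056])]
def pickpose(b,az,al,g,zfloor=.010):
    h=np.array([np.cos(az),np.sin(az),0]); a=-np.cos(al)*np.array([0,0,1])+np.sin(al)*h
    G=np.array([b[0],b[1],zfloor+.047+g]); return G+.019*a, rot(np.cross([0,0,1],a),a), a
def placepose(c,d,al,g,sgn=1):
    a=-np.cos(al)*d+np.sin(al)*np.array([0,0,-1.]); G=c+g*d
    return G+.019*a, rot(sgn*np.cross(d,a),a), a
E
python3 - <<'E'
from h import *
for al in (35,45,55):
    for i,c in enumerate(VC):
        for s in (1,-1):
            for sg in (1,-1):
                T,o,a=placepose(c,s*VX,np.radians(al),.02,sg)
                r=[ik(T+np.array([0,0,z]),o) for z in (0,.09)]
                print(al,i,s,sg,[None if x is None else x.round(2).tolist() if hasattr(x,'round') else np.round(x,2).tolist() for x in r])
for al in (35,45,55):
    for i,b in enumerate(B):
        ok=[]
        for az in range(-180,180,15):
            T,o,a=pickpose(b,np.radians(az),np.radians(al),.012)
            k=[ik(T-a*d,o) is not None for d in (0,.08)]+[ik(T+[0,0,.1],o) is not None]
            if all(k): ok.append(az)
        print(al,i,ok)
E
```

```text
35 0 1 1 [[0.6, 1.37, 1.16, 2.24, -0.45, -0.34], None]
35 0 1 -1 [[0.6, 1.37, 1.16, 2.24, -0.45, 2.8], None]
35 0 -1 1 [[-0.03, 0.36, -0.92, -0.2, 0.86, 2.18], [-0.03, 0.17, -0.83, 0.09, 0.86, 2.18]]
35 0 -1 -1 [[-0.03, 0.36, -0.92, -0.2, 0.86, -0.96], [-0.03, 0.17, -0.83, 0.09, 0.86, -0.96]]
35 1 1 1 [[0.68, 1.24, 0.88, 2.11, -0.39, -0.29], [0.68, 1.19, 0.98, 2.26, -0.39, -0.29]]
35 1 1 -1 [[0.68, 1.24, 0.88, 2.11, -0.39, 2.85], [0.68, 1.19, 0.98, 2.26, -0.39, 2.85]]
35 1 -1 1 [None, [0.04, 0.06, -0.97, -0.02, 0.83, 2.27]]
35 1 -1 -1 [None, [0.04, 0.06, -0.97, -0.02, 0.83, -0.87]]
35 2 1 1 [[0.76, 1.18, 0.73, 2.04, -0.32, -0.24], [0.76, 1.11, 0.8, 2.18, -0.32, -0.24]]
35 2 1 -1 [[0.76, 1.18, 0.73, 2.04, -0.32, 2.9], [0.76, 1.11, 0.8, 2.18, -0.32, 2.9]]
35 2 -1 1 [None, None]
35 2 -1 -1 [None, None]
45 0 1 1 [[0.58, 1.14, 0.78, 1.92, -0.4, -0.43], [0.58, 1.09, 0.92, 2.09, -0.4, -0.43]]
45 0 1 -1 [[0.58, 1.14, 0.78, 1.92, -0.4, 2.71], [0.58, 1.09, 0.92, 2.09, -0.4, 2.71]]
45 0 -1 1 [[0.04, 0.3, -0.82, 0.04, 0.69, 2.17], [0.04, 0.14, -0.71, 0.31, 0.69, 2.17]]
45 0 -1 -1 [[0.04, 0.3, -0
[... 1910 characters left out ...]
05, -90, -75, -60, -45, -30, -15, 0, 15, 30, 45, 60, 75, 90, 105, 120, 135, 150, 165]
35 2 [-180, -165, -150, -135, -120, -105, -90, -75, -60, -45, -30, -15, 0, 15, 30, 45, 60, 75, 90, 105, 120, 135, 150, 165]
45 0 [-120, -105, -90, -75, -60, -45, -30, -15, 0, 15, 30, 45, 60, 75, 90, 105, 120]
45 1 [-165, -150, -135, -120, -105, -90, -75, -60, -45, 15, 30, 45, 60, 75, 90, 105, 120, 135, 150]
45 2 [-165, -150, -135, -120, -105, -90, -75, -60, -45, 15, 30, 45, 60, 75, 90, 105, 120, 135]
55 0 [-105, -90, -75, -60, -45, -30, 30, 45, 60, 75, 90, 105]
55 1 [-135, -120, -105, -90, -75, -60, -45, 30, 45, 60, 75, 90, 105, 120]
55 2 [-150, -135, -120, -105, -90, -75, -60, 30, 45, 60, 75, 90, 105, 120]
```

```bash
python3 - <<'E'
from h import *
al=np.radians(47)
print(robot.get_qpos())
for i,b in enumerate(B):
    for az in (-90,-75,-60,-45,75,90,105):
        T,o,a=pickpose(b,np.radians(az),al,.014)
        print(i,az,[None if x is None else np.round(x,2).tolist() for x in (ik(T,o),ik(T-.07*a,o),ik(T+[0,0,.12],o))])
E
```

```text
[9.75388671e-01 3.13232228e-01 4.60829853e-02 1.30360753e+00
 1.53419216e-05 1.43118945e+00]
0 -90 [[0.21, 0.79, 0.15, 1.16, -0.8, 1.87], [0.28, 0.8, 0.3, 1.36, -0.78, 1.97], [0.21, 0.7, 0.29, 1.38, -0.8, 1.87]]
0 -75 [[0.22, 0.64, -0.14, 0.75, -0.82, 1.51], [0.3, 0.62, -0.04, 0.95, -0.82, 1.62], [0.22, 0.52, -0.01, 0.99, -0.82, 1.51]]
0 -60 [[0.2, 0.51, -0.4, 0.33, -0.77, 1.12], [0.28, 0.45, -0.35, 0.53, -0.79, 1.23], [0.2, 0.37, -0.27, 0.6, -0.77, 1.12]]
0 -45 [[0.16, 0.42, -0.62, -0.03, -0.63, 0.76], [0.24, 0.31, -0.61, 0.14, -0.67, 0.84], [0.16, 0.25, -0.49, 0.27, -0.63, 0.76]]
0 75 [[-0.41, 0.67, -0.09, 0.97, 0.81, -1.79], [-0.49, 0.64, -0.0, 1.16, 0.79, -1.9], [-0.41, 0.55, 0.04, 1.21, 0.81, -1.79]]
0 90 [[-0.39, 0.82, 0.19, 1.33, 0.74, -2.11], [-0.46, 0.82, 0.32, 1.51, 0.72, -2.19], [-0.39, 0.72, 0.32, 1.55, 0.74, -2.11]]
0 105 [[-0.35, 0.96, 0.47, 1.63, 0.64, -2.37], [-0.41, 1.01, 0.67, 1.82, 0.61, -2.43], [-0.35, 0.89, 0.62, 1.85, 0.64, -2.37]]
1 -90 [[0.12, 0.58, -0.26, 0.87, -0.81, 1.75], [0.21, 0.57, -0.14, 1.09, -0.8, 1.87], [0.12, 0.45, -0.13, 1.12, -0.81, 1.75]]
1 -75 
[... 941 characters left out ...]
, -0.56, 0.49, -0.8, 1.28], [-0.04, 0.21, -0.5, 0.56, -0.77, 1.14]]
2 -60 [[-0.09, 0.29, -0.84, -0.12, -0.64, 0.77], [0.01, 0.17, -0.81, 0.1, -0.69, 0.88], [-0.09, 0.08, -0.7, 0.24, -0.64, 0.77]]
2 -45 [[-0.18, 0.24, -1.0, -0.39, -0.43, 0.44], [-0.1, 0.06, -1.01, -0.19, -0.48, 0.51], [-0.18, -0.02, -0.85, 0.02, -0.43, 0.44]]
2 75 [[-0.72, 0.68, -0.09, 1.24, 0.71, -2.2], [-0.8, 0.68, 0.03, 1.42, 0.68, -2.29], [-0.72, 0.57, 0.03, 1.48, 0.71, -2.2]]
2 90 [[-0.68, 0.8, 0.12, 1.48, 0.61, -2.44], [-0.74, 0.82, 0.28, 1.65, 0.57, -2.5], [-0.68, 0.7, 0.24, 1.71, 0.61, -2.44]]
2 105 [[-0.62, 0.91, 0.32, 1.67, 0.48, -2.63], [-0.67, 0.95, 0.53, 1.86, 0.45, -2.67], [-0.62, 0.82, 0.44, 1.89, 0.48, -2.63]]
```

```bash
cat >> h.py <<'E'
AL=np.radians(47)
def pick(b,az=-90,g=.014,st=90):
    T,o,a=pickpose(b,np.radians(az),AL,g)
    robot.grip(.062); robot.move_to(T-.07*a+[0,0,.05],o); robot.move_l(T-.07*a)
    hit=robot.move_l(T,speed=.1,contact_N=12)
    print("hit",hit,robot.get_tool_pos()-T)
    robot.grip(.02,st); print("width",robot.get_grip_width())
    robot.move_l(np.array(robot.get_tool_pos())+[0,0,.14],speed=.2); print("width",robot.get_grip_width(),robot.get_force(),robot.get_clock())
E
python3 - <<'E'
from h import *
pick(B[0])
p=eyes.get_image("side");save(p,"s1")
E
```

```text
hit False [0.00048967 0.00028093 0.00082398]
width 0.03257365459135983
width 0.03187559205737958 [-0.39001847  0.41585439 -4.29856886] 6.725
```

View pics/s1.png

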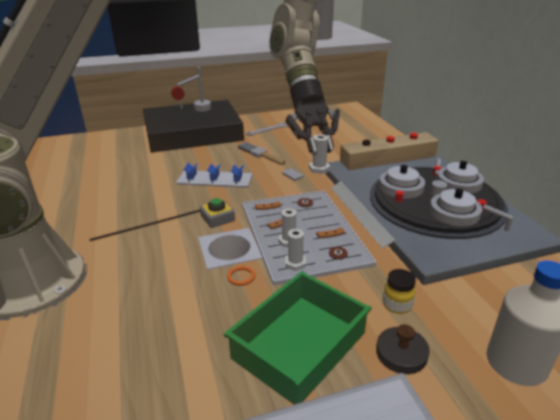

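The bushing is held, at (320,152), and still upright. Next I'll lay it in V-block 0.

```bash
cat >> h.py <<'E'
def place(i,g=.014):
    T,o,a=placepose(VC[i],VX,AL,g)
    robot.move_to(T+[0,0,.1],o); print("w",robot.get_grip_width(),robot.get_clock())
    robot.move_l(T+[0,0,.03],speed=.15)
def seat(i,g=.014,dz=-.004,N=6):
    T,o,a=placepose(VC[i],VX,AL,g)
    hit=robot.move_l(T+[0,0,dz],speed=.03,contact_N=N); print("hit",hit,robot.get_tool_pos()-T,robot.get_force(),robot.get_grip_width())
def rel(i,w=.05):
    a=Rn.from_euler("xyz",robot.get_eef_rot()).as_matrix()[:,1]
    robot.grip(w); robot.dwell(.3); t=np.array(robot.get_tool_pos())
    robot.move_l(t-.07*a,speed=.15); robot.move_l(t-.07*a+[0,0,.06],speed=.2); print(robot.get_clock())
E
python3 - <<'E'
from h import *
place(0)
p=eyes.get_image("side");save(p,"s2",(120,70,330,270),3)
seat(0)
p=eyes.get_image("side");save(p,"s3",(120,70,330,270),3)
p=eyes.get_image("top");save(p,"t3",(130,150,330,300),3)
E
```

```text
w 0.03187949522016142 8.775
hit True [ 0.00035925 -0.00045534 -0.00225702] [1.25669927 1.27716618 6.53025595] 0.03269382708049163
```

View pics/s2.png

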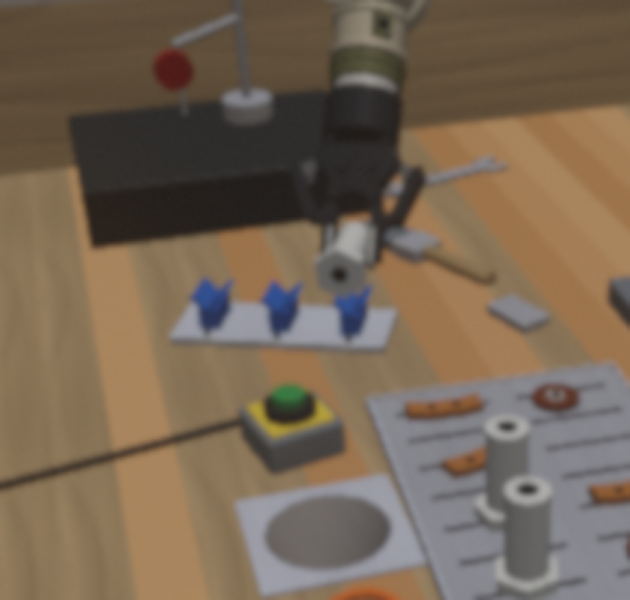

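View pics/s3.png

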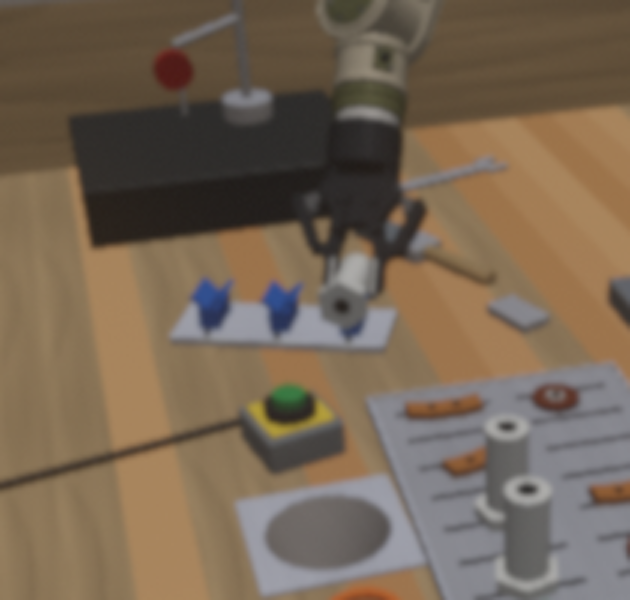

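View pics/t3.png

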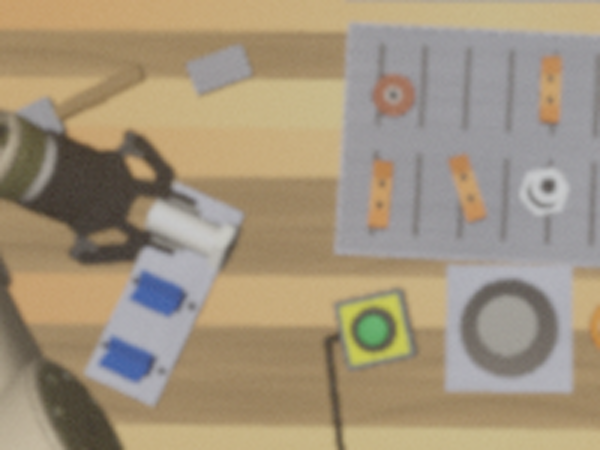

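The bushing lies along the V with its flange hanging off the tray-side end, and contact came 2 mm below nominal. I'll release it and look.

```bash
python3 - <<'E'
from h import *
rel(0)
T,o,a=pickpose(B[1],np.radians(-90),AL,.014)
robot.move_to(T-.07*a+[0,0,.1],o)
p=eyes.get_image("side");save(p,"s4",(120,100,330,270),3)
p=eyes.get_image("top");save(p,"t4",(150,150,360,300),3)
E
```

```text
Traceback (most recent call last):
  File "h.py", line 55, in rel
    robot.move_l(t-.07*a,speed=.15); robot.move_l(t-.07*a+[0,0,.06],speed=.2); print(robot.get_clock())
                                     ~~~~~~~~~~~~^^^^^^^^^^^^^^^^^^^^^^^^^^^^
bench.Unreachable: the arm cannot follow that straight line within its joint ranges
```

```bash
sed -i 's/robot.move_l(t-.07\*a+\[0,0,.06\],speed=.2); print/t=np.array(robot.get_tool_pos()); robot.move_to([t[0],t[1],.24],rot(np.cross(VX,a),[-.3*VX[0],-.3*VX[1],-1])); print/' h.py
python3 - <<'E'
from h import *
t=np.array(robot.get_tool_pos());a=Rn.from_euler("xyz",robot.get_eef_rot()).as_matrix()[:,1];print(t,a)
robot.move_to([t[0],t[1],.24],rot(np.cross(VX,a),[-.3*VX[0],-.3*VX[1],-1]))
T,o,a=pickpose(B[1],np.radians(-90),AL,.014)
robot.move_to(T-.07*a+[0,0,.1],o)
p=eyes.get_image("side");save(p,"s4",(120,100,330,270),3)
p=eyes.get_image("top");save(p,"t4",(150,150,360,300),3);print(robot.get_clock())
E
```

```text
[0.5431569  0.34035515 0.08806599] [-0.27351826 -0.62623924 -0.73007683]
14.7083
```

View pics/s4.png

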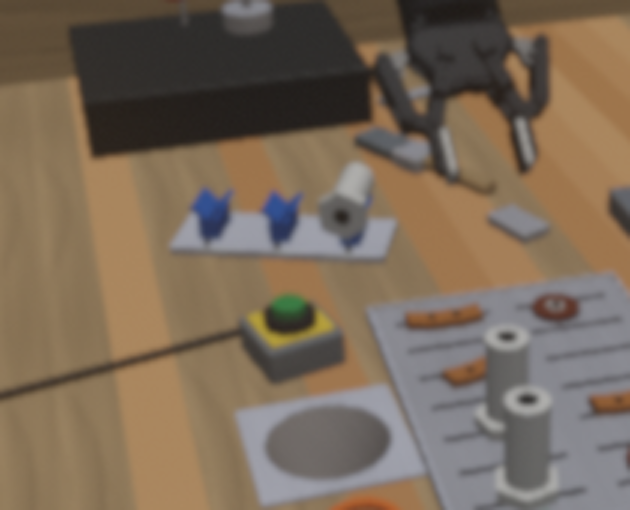

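View pics/t4.png

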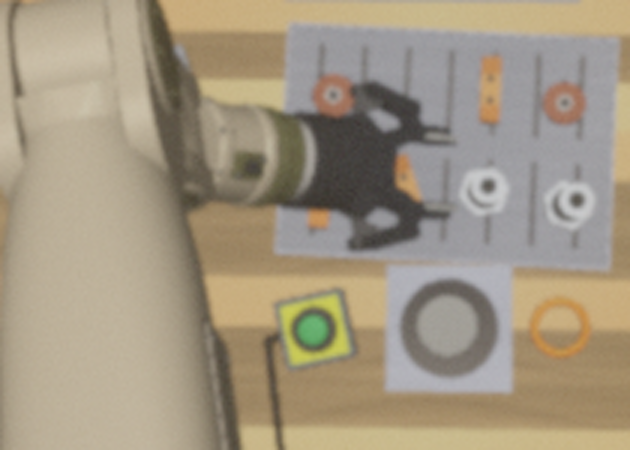

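Bushing 0 is seated in V0, at s4 crop (345,200). Bushings 1 and 2 come next.

```bash
python3 - <<'E'
from h import *
pick(B[1])
place(1); 
p=eyes.get_image("side");save(p,"s5",(120,70,330,270),3)
seat(1)
p=eyes.get_image("side");save(p,"s6",(120,70,330,270),3)
E
```

```text
hit False [0.00048344 0.00017378 0.00072421]
width 0.032142188384198425
width 0.03197526711392522 [ 0.16489915  0.87866128 -5.17830219] 17.8583
w 0.03205552141847933 19.7083
hit True [ 0.00021678 -0.00043543 -0.00042585] [0.72889578 1.68045345 4.98582881] 0.032075594439708935
```

View pics/s6.png

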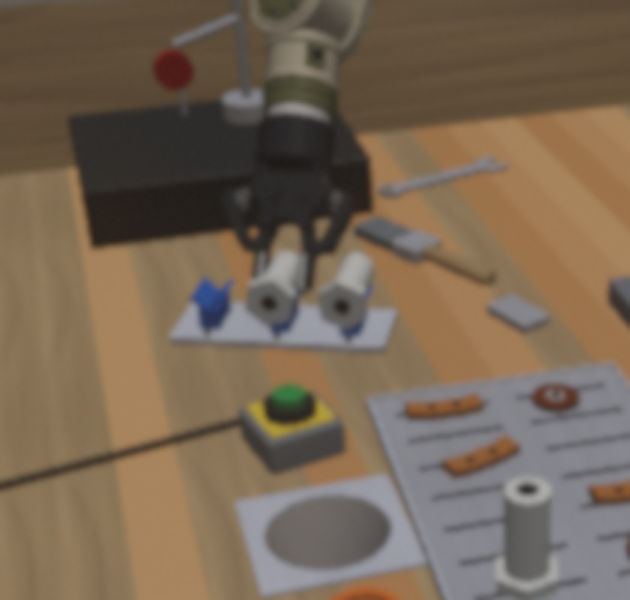

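Bushing 1 sits in V1, with its flange at (270,303) matching V0's. I'll release it and move to bushing 2.

```bash
python3 - <<'E'
from h import *
rel(1,.046)
pick(B[2])
place(2); 
seat(2)
p=eyes.get_image("side");save(p,"s7",(120,70,330,270),3)
E
```

```text
23.225
hit False [0.0004961  0.00010797 0.00073907]
width 0.03218999113951353
width 0.03195279918329968 [ 0.16373647 -1.54599278 -5.77981322] 27.9917
w 0.03220323897423227 29.9
hit True [ 5.63295012e-06 -2.59190581e-04 -3.09734969e-04] [1.40583931 2.24863526 5.83244153] 0.03196033698787714
```

View pics/s7.png

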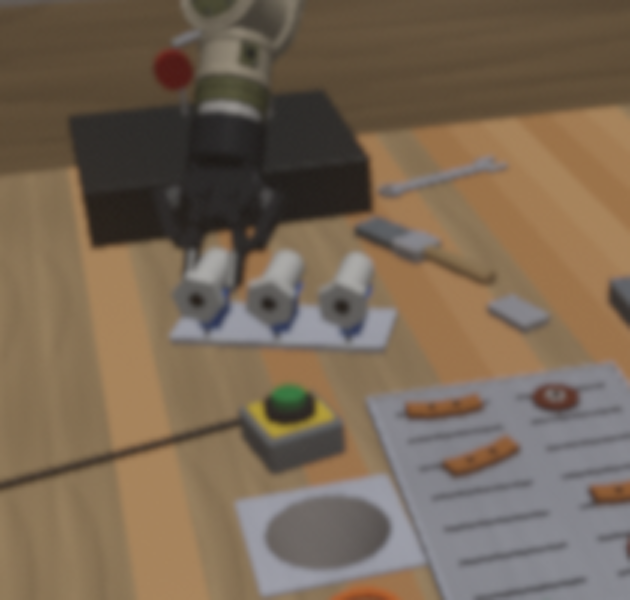

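All three bushings are in their Vs. I'll release, move back and take a fresh look at the tray and rack.

```bash
python3 - <<'E'
from h import *
rel(2,.046)
robot.move_to([.253,.516,.25],[-1.5705,0.0018,1.115])
p=eyes.get_image("top");save(p,"t8",(150,150,350,300),4)
for k in ("bushing0","retainer0","disc0","tote"):
    print(k,[([round(float(v),1) for v in d["extent"]],round(d["confidence"],2)) for d in models.spot_in(p,k)])
for nm,lo,hi,z in (("ret",(3,75,60),(20,255,255),.018),("disc",(3,75,40),(13,255,150),.016)):
    for c,a,ax,e in blobs(p,lo,hi,25,(246,162,352,236)):
        X=w(p,*c,z); A=w(p,*(c+ax*5),z)-X; print(nm,c.round(1),a,X.round(4),np.degrees(np.arctan2(A[1],A[0])).round(1),(e*2.87).round(1))
for c in VC:
  print([proj(p,X).round(1) for X in (c+[0,0,.0],c-VX*.047,c+VX*.035)])
C=lambda u,v:(360+u/5,185+v/5)
for u,v in ((58,202),(290,60),(490,367),(260,510)): print(w(p,*C(u,v),.065).round(4))
print(robot.get_clock())
E
```

```text
33.3583
bushing0 [([175.2, 272.9, 30.1, 23.5], 0.82), ([192.9, 227.3, 35.1, 21.3], 0.7), ([182.2, 251.8, 30.8, 20.1], 0.63)]
retainer0 [([254.2, 215.4, 7.7, 23.6], 0.7), ([312.0, 181.8, 9.6, 24.9], 0.7), ([282.4, 213.2, 9.1, 23.3], 0.57)]
disc0 [([261.4, 181.9, 15.1, 13.8], 0.55)]
tote [([415.0, 241.9, 88.6, 91.4], 0.86)]
ret [313.1 179.5] 137 [ 0.6687 -0.0585  0.018 ] 177.5 [18.  62.4]
ret [260.9 181.3] 105 [0.6617 0.0986 0.018 ] -151.4 [35.9 36.9]
ret [337.8 184.1] 105 [ 0.6554 -0.1331  0.018 ] -159.4 [36.3 36.5]
ret [256.5 214.3] 147 [0.562  0.1104 0.018 ] 175.6 [18.9 63.7]
ret [285.3 212.4] 139 [0.5683 0.0241 0.018 ] -162.2 [18.2 63.2]
[array([191.4, 225.8]), array([206. , 232.4]), array([180.5, 220.9])]
[array([181.1, 247.9]), array([195.8, 254.6]), array([170.2, 242.9])]
[array([170.8, 270.1]), array([185.6, 276.8]), array([159.9, 265. ])]
[ 0.5298 -0.2245  0.065 ]
[ 0.6131 -0.3585  0.065 ]
[ 0.4381 -0.4698  0.065 ]
[ 0.356 -0.338  0.065]
35.2583
```

View pics/t8.png

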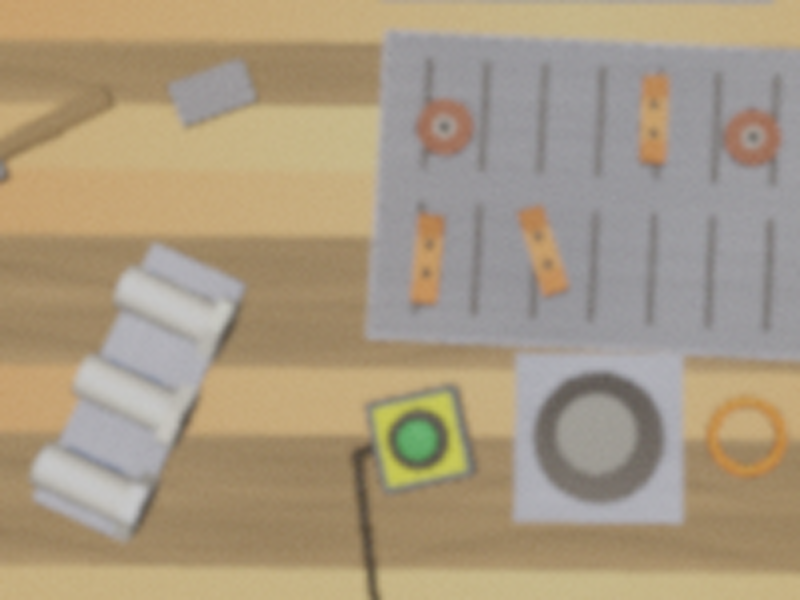

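The bushing free ends match their predictions to about 1 px (e.g. V0 predicted (180.5,220.9), seen about (179.5,221)). Next are the retainers, re-detected before each grasp.

```bash
cat >> h.py <<'E'
TOTE=np.array([.484,-.348]); FUN=np.array([.431,-.021])
def dn(x,y,z,ang):
    "down orientation, jaw ang mod pi, nearest wrist"
    q=np.array(robot.get_qpos()); best=None
    for k in (-1,0,1,2):
        o=down(ang+k*np.pi); s=ik([x,y,z],o)
        if s is not None and (best is None or np.abs(np.array(s)-q).max()<best[0]): best=(np.abs(np.array(s)-q).max(),o)
    return best[1]
def look(tag):
    p=eyes.get_image("top");save(p,tag,(230,150,370,290),4); r=[];d=[]
    for c,a,ax,e in blobs(p,(3,75,60),(20,255,255),60,(246,162,352,236)):
        X=w(p,*c,.018); A=w(p,*(c+ax*5),.018)-X; an=np.arctan2(A[1],A[0])
        (r if e[1]>48 else d).append((X[0],X[1],an)); print("ret" if e[1]>48 else "disc",X.round(4),np.degrees(an).round(),(e*2.87).round())
    return r,d
def pickflat(x,y,jaw,wo,st,up=.0015,zmin=.004):
    robot.grip(wo); o=dn(x,y,.12,jaw)
    robot.move_to([x,y,.12],o); robot.move_l([x,y,.035],speed=.2)
    hit=robot.move_l([x,y,zmin],speed=.03,contact_N=4); t=np.array(robot.get_tool_pos()); print("floor",hit,t)
    robot.move_l(t+[0,0,up],speed=.05); robot.grip(.005,st); robot.dwell(.1); print("w",robot.get_grip_width())
    robot.move_l([x,y,.15],speed=.25); print("w",robot.get_grip_width(),robot.get_clock())
def drop(xy,z,ang,wo,zup=.16):
    o=dn(xy[0],xy[1],zup,ang); robot.move_to([xy[0],xy[1],zup],o); print("w",robot.get_grip_width())
    robot.move_l([xy[0],xy[1],z],speed=.2); robot.grip(wo); robot.dwell(.2)
    robot.move_l([xy[0],xy[1],zup],speed=.25); print(robot.get_clock())
TL=np.array([-.837,-.547]); TA=np.arctan2(TL[1],TL[0])
E
python3 - <<'E'
from h import *
x,y,a=.562,.1104,np.radians(175.6)
pickflat(x,y,a+np.pi/2,.034,60)
p=eyes.get_image("side");save(p,"s9",(150,60,400,300),3)
E
```

```text
floor True [0.56157026 0.11034088 0.00920672]
w 0.017695440445223646
w 0.017514662445784368 40.15
```

View pics/s9.png

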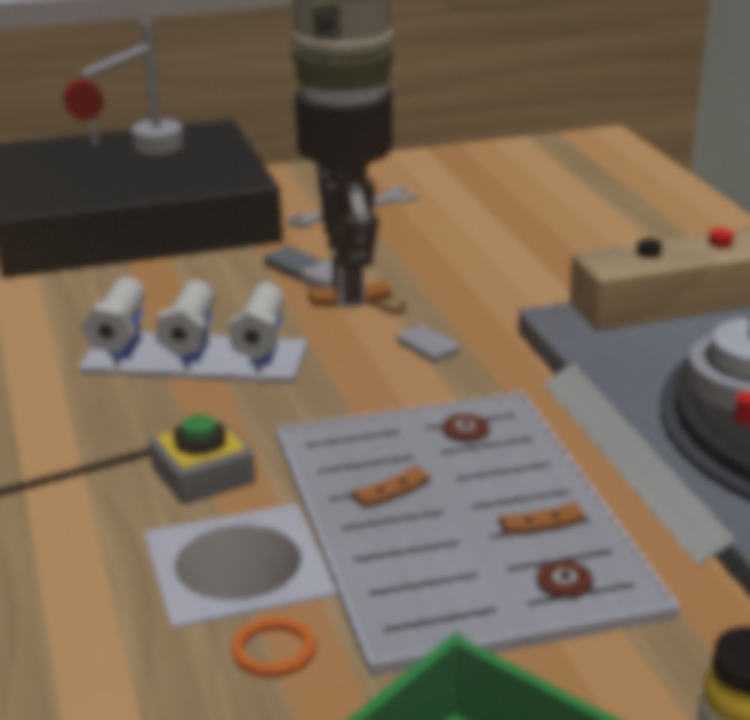

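The retainer is held across its width, at (350,293).

```bash
python3 - <<'E'
from h import *
drop(TOTE+.045*TL,.035,TA+np.pi/2,.034)
r,d=look("t10")
E
```

```text
w 0.01784130438102856
43.9333
disc [ 0.6686 -0.0586  0.018 ] 177.0 [18. 62.]
disc [0.662  0.0989 0.018 ] 156.0 [36. 37.]
disc [ 0.6555 -0.1327  0.018 ] 90.0 [36. 37.]
disc [0.5682 0.0241 0.018 ] -162.0 [18. 64.]
```

View pics/t10.png

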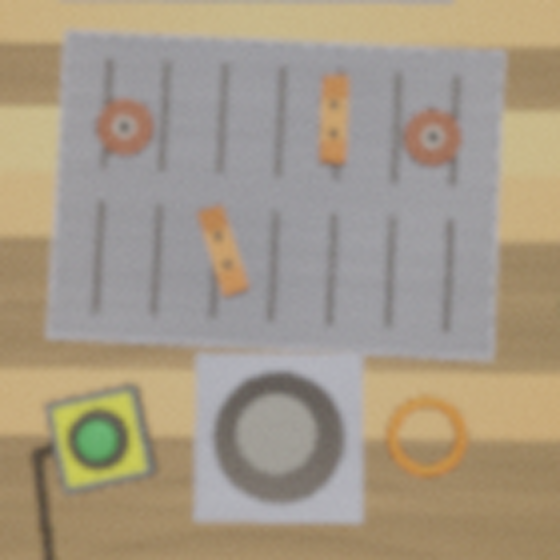

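Two retainers (222,252), (334,120) and both discs remain in the tray where expected. The length threshold in `look` is in the wrong unit (pixels, not mm), so I'll fix that and continue.

```bash
sed -i 's/e\[1\]>48/e[1]>17/g' h.py; python3 - <<'E'
from h import *
r,d=look("t11")
x,y,a=min(r); pickflat(x,y,a+np.pi/2,.034,60); drop(TOTE,.035,TA+np.pi/2,.034)
r,d=look("t12")
x,y,a=min(r); pickflat(x,y,a+np.pi/2,.034,60); drop(TOTE-.045*TL,.035,TA+np.pi/2,.034)
r,d=look("t13")
p=eyes.get_image("side");save(p,"s13",(120,100,400,400),2)
E
```

```text
ret [ 0.6684 -0.0586  0.018 ] 177.0 [18. 63.]
disc [0.6617 0.0985 0.018 ] 49.0 [36. 37.]
disc [ 0.6554 -0.1331  0.018 ] -159.0 [36. 37.]
ret [0.5683 0.0241 0.018 ] -162.0 [18. 63.]
floor True [0.56783195 0.02417853 0.00921604]
w 0.017891512506484138
w 0.017878095499773483 48.5083
w 0.017624920918929275
51.8583
ret [ 0.6684 -0.0586  0.018 ] 177.0 [18. 63.]
disc [0.6616 0.0986 0.018 ] -148.0 [36. 37.]
disc [ 0.6558 -0.1326  0.018 ] 117.0 [36. 37.]
floor True [ 0.66800239 -0.05847727  0.00925735]
w 0.01804201655560774
w 0.01800537664031477 56.1333
w 0.0179266110082498
59.2167
disc [0.6617 0.0989 0.018 ] 127.0 [36. 37.]
disc [ 0.6557 -0.133   0.018 ] 140.0 [36. 37.]
```

View pics/s13.png

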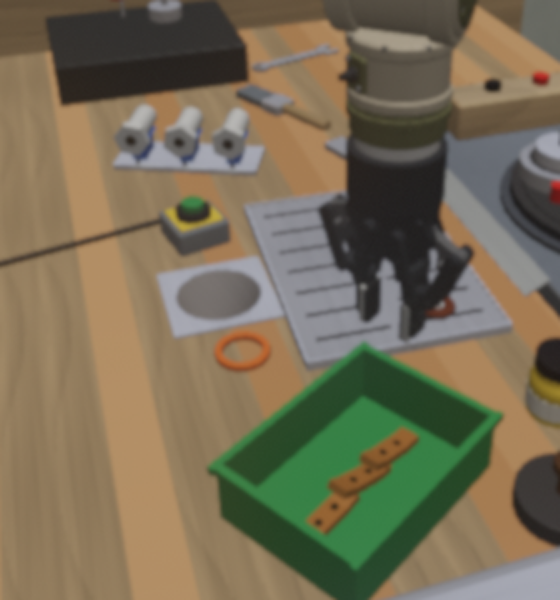

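All three retainers lie in the tote, around (365,475). Discs next.

```bash
python3 - <<'E'
from h import *
r,d=look("t14")
x,y,a=max(d,key=lambda v:v[1]); pickflat(x,y,0.,.054,40,up=.002,zmin=-.002)
p=eyes.get_image("side");save(p,"s14",(180,60,400,260),3)
E
```

```text
disc [0.6618 0.0989 0.018 ] 151.0 [36. 37.]
disc [ 0.6556 -0.133   0.018 ] 150.0 [36. 36.]
floor True [0.66148716 0.09892524 0.00628392]
w 0.04143538845545186
w 0.041464430347234606 64.15
```

View pics/s14.png

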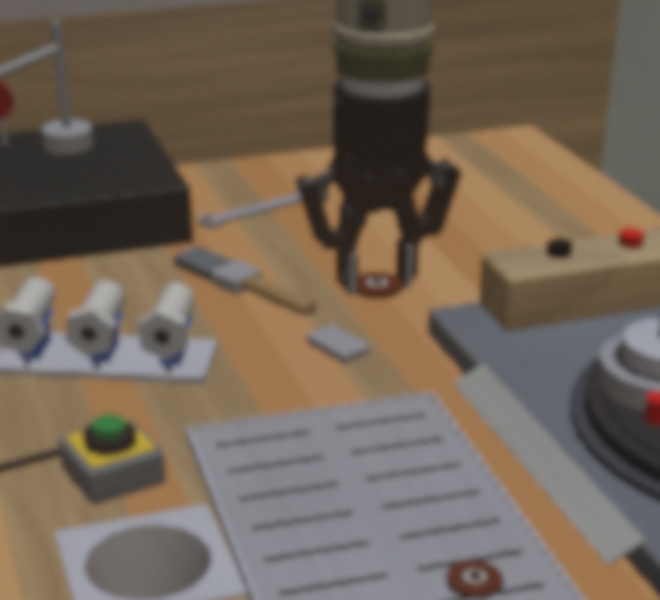

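The disc is held flat in the fingertips, at (380,283). Dropping it down the funnel.

```bash
python3 - <<'E'
from h import *
drop(FUN,.018,0.,.062)
robot.move_to([.5,-.25,.2],dn(.5,-.25,.2,0.))
r,d=look("t15")
E
```

```text
w 0.04135066601259398
67.325
disc [ 0.6556 -0.133   0.018 ] 150.0 [36. 36.]
```

View pics/t15.png

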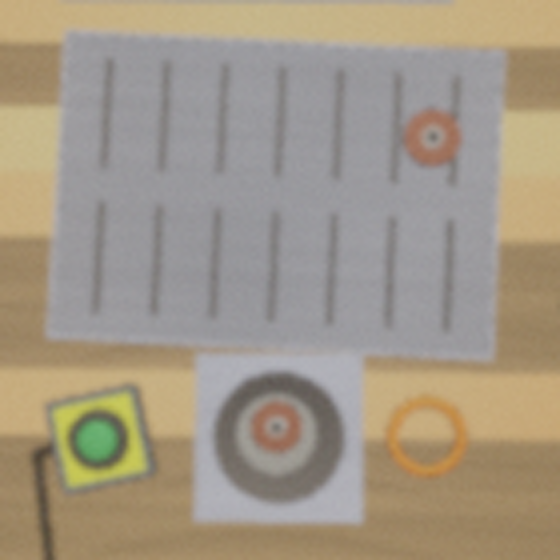

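The disc lies at the bottom of the bin at (276,426). It looks about 14% smaller than the one in the tray, which fits 0.16 m below the bench. Second disc.

```bash
python3 - <<'E'
from h import *
r,d=look("t16")
x,y,a=d[0]; pickflat(x,y,0.,.054,40,up=.002,zmin=-.002)
drop(FUN,.018,0.,.062)
robot.move_to([.42,-.25,.25],dn(.42,-.25,.25,0.))
p=eyes.get_image("top");save(p,"t17",(140,150,360,300),3.6)
p=eyes.get_image("side");save(p,"s17",(120,100,400,400),2)
E
```

```text
disc [ 0.6557 -0.1326  0.018 ] 105.0 [36. 37.]
floor True [ 0.6553815  -0.13241993  0.00629571]
w 0.041250186828849525
w 0.04157669380743151 72.2917
w 0.041592615542091614
75.3833
```

View pics/t17.png

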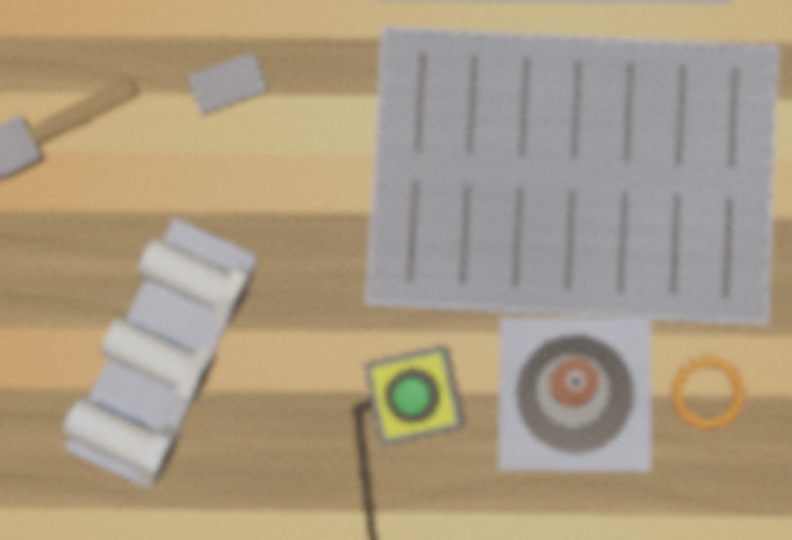

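View pics/s17.png

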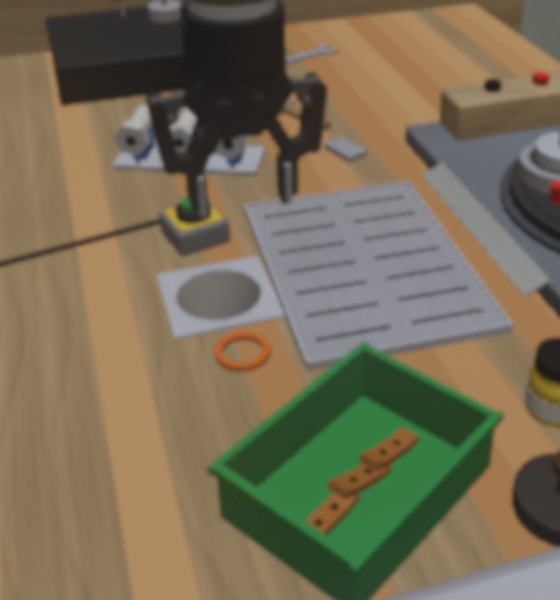

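The tray is empty, both discs are in the bin at (574,382) and the retainers are in the tote. I'll press the button with the fingers closed.

```bash
python3 - <<'E'
from h import *
p=eyes.get_image("top"); b=w(p,140+413/3.6,150+395/3.6,.056)
q=eyes.get_image("side"); print(b,proj(q,b),w(q,217,201.5,.056))
for c,a,ax,e in blobs(p,(45,70,60),(80,255,255),15,(240,245,270,275)): print(c,a,w(p,*c,.056))
x,y=b[:2]
robot.grip(0.0,20); o=dn(x,y,.12,np.arctan2(y,x)+np.pi/2)
robot.move_to([x,y,.13],o); robot.move_l([x,y,.07],speed=.15)
h1=robot.move_l([x,y,.040],speed=.02,contact_N=14); print(h1,robot.get_tool_pos(),robot.get_force())
robot.dwell(.3); print(robot.get_tool_pos(),robot.get_force())
p=eyes.get_image("side");save(p,"s18",(150,100,300,250),4)
robot.move_l([x,y,.13],speed=.1)
robot.move_to([.42,-.1,.3],dn(.42,-.1,.3,0.)); 
E
```

```text
[0.42789151 0.11045791 0.056     ] [215.23156479 200.24658791] [0.43094249 0.10293779 0.056     ]
[253.76666667 259.67777778] 90 [0.42798943 0.113215   0.056     ]
True [0.42788307 0.11047715 0.04999678] [-2.3902777  -1.02755184  6.89033179]
[0.42786431 0.1104516  0.0499509 ] [-1.9621352   0.05427552  8.44511277]
```

View pics/s18.png

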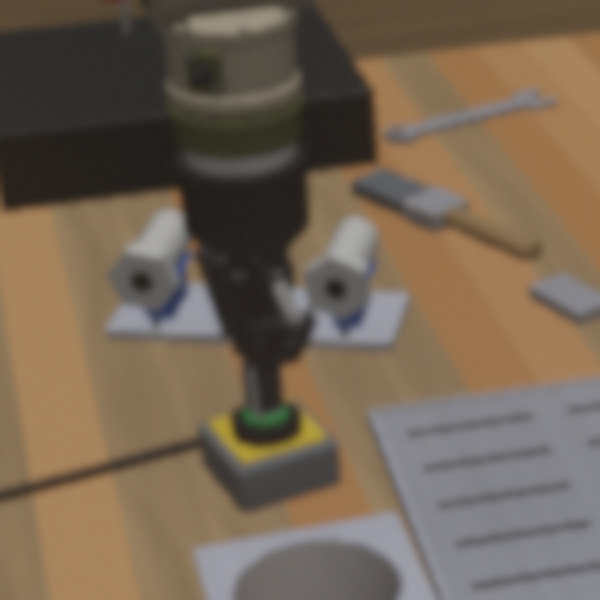

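The fingertip is on the cap and went down to z=0.050, about 6 mm of travel. For certainty I'll press once more, a bit firmer, then check everything.

```bash
python3 - <<'E'
from h import *
x,y=.429,.1095
print("free",robot.get_force())
o=dn(x,y,.12,np.arctan2(y,x)+np.pi/2)
robot.move_to([x,y,.13],o); robot.move_l([x,y,.07],speed=.15); print("free",robot.get_force())
h1=robot.move_l([x,y,.045],speed=.02,contact_N=22); robot.dwell(.5); print(h1,robot.get_tool_pos(),robot.get_force())
robot.move_l([x,y,.13],speed=.1)
robot.move_to([.45,-.2,.3],dn(.45,-.2,.3,0.)); robot.dwell(.3)
p=eyes.get_image("top");save(p,"t19",(140,150,460,300),2.5)
p=eyes.get_image("side");save(p,"s19",(120,100,400,400),2);print(robot.get_clock())
robot.move_to([.253,.516,.3],[-1.5705,0.0018,1.115])
p=eyes.get_image("side");save(p,"s20",(120,100,440,400),2.4)
E
```

```text
free [-0.50314835 -0.52321272  0.67060194]
free [1.14541978 0.02485146 0.54760956]
True [0.42898028 0.10950925 0.04996159] [-2.69037892  0.44453626  9.65867732]
88.9667
```

View pics/t19.png

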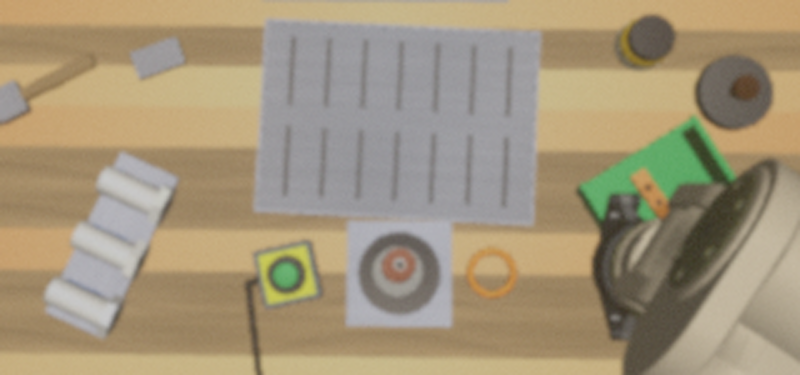

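View pics/s20.png

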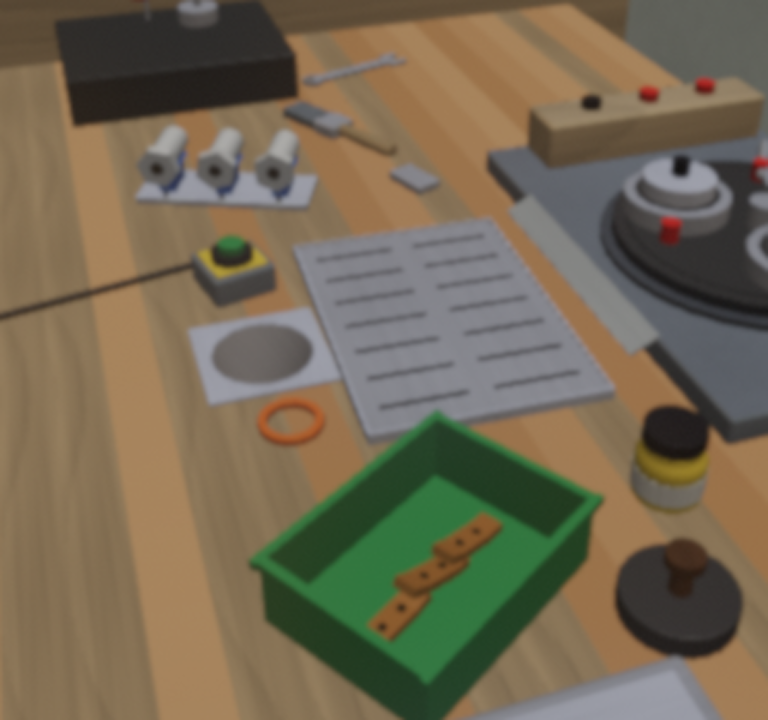

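The final views show the bushings in the three Vs, three retainers in the tote, an empty tray, the discs down the funnel and the button back out. Both presses stopped at the same z=0.0500. Handing in.

```bash
python3 - <<'E'
from bench import robot, order
order.finish_job(); print(robot.get_clock())
E
```

```text
the job is handed in; nothing more can be done
the job is handed in; nothing more can be done
```

The tray is cleared and the job is handed in, at about 90 s of the 210 s allowed. `finish_job` gives no verdict, so the results below are from my own camera and force checks.

- **Bushings:** all three lie in V-blocks 0, 1 and 2 with their flanges hanging off the tray-side end. After release, the free ends were within about 1–3 px (3–8 mm) of where they should be along the V. The V2 one was the farthest off, inside the 12 mm limit.
- **Retainers:** all three are in the tote, below the rim.
- **Discs:** both are down the funnel. After the first drop the disc showed at the bottom of the bin. After the second only the top one was visible.
- **Button:** I pressed it twice, and both times it stopped at z = 0.050 m, about 6 mm of travel at 8–10 N. It showed out again afterwards.
- **Other things on the bench:** none of them was touched or showed any movement in the pictures.

**Problems on the way:**
- One retreat line after placing bushing 0 was out of reach, so I used a joint move instead.
- The top and side cameras disagreed by up to about 10 mm on the button's position. I used the top camera's value, and the press landed on the cap.

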